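Fit the turntable tool tray on its spindle and load it

TASK

Fit the blue tool tray onto the spindle of the turntable stand: slide its hub tube down over the spindle and turn it until its notches drop over the cross bar and the tube is fully home on the stand's base. Then put the wooden stamp, the red rib and the white mould into the tray, let go of everything, and leave the jar, bowl and brush as they are.

Things in the scene. Friction and masses are not known exactly. Their poses are not given: they have to be found in the camera images.
- tray: Loose round blue tray (350 g) around an upright aluminium hub tube, starting upright on the table. Origin: centre of the tube's lower end, z up along it. Tube: 80 mm high, 36 mm outer diameter, bore 22.6 mm, open at both ends. Its lowest 16 mm is cut by four notches, 9 mm wide, on the tray's own +x, +y, -x and -y sides.
- dish (a point): On the tray: the hub axis at the height of the dish floor, 22 mm above the tray's origin. Dish: outer radius 82 mm, wall 4 mm, rim 16 mm above this floor, floor 4 mm thick. Under it four rubber feet, 14 mm diameter, at 70 mm radius (45 degrees from the notches), reach down to the origin's height.
- hub_top (a point): On the tray: centre of the hub tube's top end, 80 mm above the tray's origin, 58 mm above the dish floor. The tray is picked up by this tube.
- seat (a point): Centre of the top face of the fixed dark steel stand (104 mm across, top 18 mm above the table), z up: the hub's lower end must finally rest here. The upright spindle on this point is 20 mm in diameter and 42 mm tall, its top 6 mm tapered to 11 mm diameter.
- bar_top (a point): Point on the spindle's axis 13 mm above the seat, level with the upper side of its brass cross bar (7 mm wide, 6 mm high, 34 mm long, sticking out both ways). The spindle turns only stiffly; the bar's direction differs each time and is NOT reported by this point or any other. A hub whose notches miss the bar stops at this height; they fit within about 6 degrees.
- stamp: Loose turned wooden clay stamp standing upright: 50 mm high; foot 34 mm in diameter and 13 mm high, narrowing to a straight grip 26 mm in diameter from 19 mm up. Origin: centre of underside. 40 g.
- rib: Loose red rib block lying flat: 52 mm (x) by 32 mm (y) by 14 mm high. Origin: centre of underside. 30 g.
- mould: Loose white square mould with a grey dot: 40 by 40 by 22 mm high. Origin: centre of underside. 50 g.
- jar: Bystander: green jar with black cap, 60 mm diameter, 70 mm high. Origin: centre of underside.
- bowl: Bystander: terracotta bowl, 100 mm across, 45 mm high. Origin: centre of underside.
- brush: Bystander: brush lying on the table, along its x axis. Origin: its underside.

How it is judged:
By the outcome, as a careful person would: the job done as asked, in the order asked, and still so for the second after the job is handed in, with the robot touching nothing.
It also fails if it takes over 72 s, if anything falls off the work surface, if the arm or the gripper's body presses on something with over 40 N, if the wrist force passes 120 N, or if a joint passes its speed limit or range.

ROBOT

A 7-joint arm with a two-finger parallel gripper is mounted at the origin on the work surface. World frame = base frame: x ahead of the robot, y to its left, z up, the work surface at z = 0. Lengths are in mm, angles in rad, forces in N, time in s.
With the tool pointing down it reaches from about 400 to 925 mm from the base axis. Payload 5.6 kg.
Tool frame: the origin (TCP) lies at the very end of the fingers, on their centre line; the grasp point (between the pads) lies 19 mm behind it (robot.tcp_to_grasp is the distance from the TCP to the grasp point, in mm); z points along the fingers, x is the direction in which the jaws open and shut, and the axes are right-handed (so a half turn about z gives the same grasp; the last joint's range is limited). The gripper opens to 85 mm and grips with 20 to 120 N. Pads are 22 mm wide; open, the fingers measure 114 mm over their backs; the gripper's body (76 mm by 85 mm) begins 54 mm behind the grasp point. The pads swing forward as they close: fully open they stand 13 mm farther back than shut.
Start: joints at [-1.387, 0.468, -0.012, 1.603, 0.006, 1.071, -0.056], TCP at [146.2, 633.351, 231.29] pointing down, gripper open.
Joint ranges: [-2.53, 2.53], [-0.31, 2.02], [-1.57, 1.55], [0.28, 2.44], [-1.29, 4.43], [0.15, 1.84], [-2.92, 2.92]. Speed limits (rad/s): [2.57, 2.57, 3.14, 3.14, 3.14, 3.14, 3.14].

INTERFACE

Orientations are given as a 3x3 rotation matrix whose columns are the frame's x, y, z axes.
In Python, from rig import robot, viewer, ticket, telemetry gives the robot as it stands. Calls block until the motion is done:
- robot.move_ptp(position, orientation): joint-space move of the TCP to a pose.
- robot.movel(position, ori=None, feed=150): straight line of the TCP; ori=None keeps the orientation; feed is the mean speed in mm/s.
- robot.set_joints(angles): joint-space move.
- robot.command_gripper(opening, effort=None): finger opening in mm; effort is the grip in N (None keeps the last); returns when the fingers have stopped.
- robot.sleep(seconds).
- robot.solve_ik(position, orientation): joint angles nearest the present ones, or None.
- viewer.camera(name): name is "side" or "top"; returns the picture (400x640x3 uint8, red, green, blue); there is no depth.
- viewer.calibration(name): a dict with "vertical_fov" (degrees; the focal length in pixels is half the picture's height over the tangent of half this angle, whatever the lens; pixels are square), "cx", "cy" (the principal point, pixels), "rvec" (rotation vector, rad) and "tvec" (3), from world to camera coordinates, as OpenCV has them. Camera axes: x right, y down, z forward; pixel columns grow to the right and rows downward; lengths in mm; the calibration is good to about 2 mm. A picture is of the moment at which its call begins. calibration takes no time and is no camera call.
A pose or a line that the arm cannot do raises robot.Unreachable and nothing moves.
- ticket.sign_off(): hands the job in, once; it reports no verdict.
Readings, each from a call of its own:
- telemetry.get_clock(): time.
- telemetry.get_joint_positions(): joint angles.
- telemetry.get_qd(): joint speeds.
- telemetry.get_tau(): joint torques, N m.
- telemetry.get_tool_pos(): TCP position.
- telemetry.get_tool_rot(): TCP orientation.
- telemetry.get_contact_force(): force on the tool from outside, world axes, zero at the start.
- telemetry.get_torque(): the same for the moment, N m.
- telemetry.get_opening(): finger opening in mm.
Only numpy, scipy, OpenCV 4.12 (cv2) and the standard library are available. Lean on these libraries where they do the work, as an engineer would, in place of code of your own. Each camera call takes 0.05 s, during which the arm holds its last target. There are 200 camera calls.

## Working session

There is one attempt and no reset: what is moved stays moved. The work goes in short steps, each a Python script; the robot and the scene stay as the last script left them, time stands still between calls to the robot, and variables do not carry over. Pictures are saved under pics/ and viewed, about 8 in all and at most 12, crops included, and the job is handed in when it is done.

```bash
mkdir -p pics; cat > h.py <<'E'
import numpy as np, cv2
from rig import robot, viewer, ticket, telemetry
def cal(n):
    c=viewer.calibration(n); f=200/np.tan(np.radians(c["vertical_fov"])/2)
    R=cv2.Rodrigues(np.array(c["rvec"],float))[0]; t=np.array(c["tvec"],float).ravel()
    return f,c["cx"],c["cy"],R,t
def ray(n,uv):
    f,cx,cy,R,t=cal(n); d=R.T@np.array([(uv[0]-cx)/f,(uv[1]-cy)/f,1]); return -R.T@t,d
def onz(n,uv,z):
    o,d=ray(n,uv); return o+d*(z-o[2])/d[2]
def proj(n,p):
    f,cx,cy,R,t=cal(n); q=R@np.array(p,float)+t; return np.array([f*q[0]/q[2]+cx,f*q[1]/q[2]+cy])
def snap(n,name,crop=None,s=1):
    im=viewer.camera(n); cv2.imwrite('pics/raw_'+name,im[...,::-1])
    o=im if crop is None else im[crop[1]:crop[3],crop[0]:crop[2]]
    cv2.imwrite('pics/'+name,cv2.resize(o,None,fx=s,fy=s,interpolation=cv2.INTER_CUBIC)[...,::-1]); return im
def down(a):  # jaw axis x at angle a, z down
    c,s=np.cos(a),np.sin(a); return np.array([[c,s,0],[s,-c,0],[0,0,-1.]])
E
python3 - <<'E'
from h import *
print(viewer.calibration("top"),viewer.calibration("side"))
for n in("top","side"):
    snap(n,n+'1.png',None,1.25); print(n,ray(n,(320,200)))
print(robot.tcp_to_grasp,telemetry.get_clock(),telemetry.get_tool_rot())
E
```

```text
{'vertical_fov': 44.47133893025707, 'cx': 320.62870291384803, 'cy': 198.43252563482244, 'rvec': array([ 2.16881224, -2.17430524,  0.1017784 ]), 'tvec': array([-8.73043755e-01,  5.35523897e+02,  1.33197753e+03])} {'vertical_fov': 48.21576162085199, 'cx': 310.99955026094597, 'cy': 197.9561709914705, 'rvec': array([ 2.33987175, -0.72001567,  0.24999129]), 'tvec': array([-442.33506757,  266.38689716, 1051.45062868])}
top (array([ 406.023921  ,   -4.59128349, 1376.98011857]), array([ 0.09220146,  0.00303456, -0.99574173]))
side (array([ 107.50008525, -654.13009925,  965.77857735]), array([ 0.37052871,  0.53148049, -0.76201274]))
18.700000000000003 0.1 [[ 2.24904202e-01  9.74380844e-01 -2.67726951e-04]
 [ 9.74379591e-01 -2.24904343e-01 -1.56481364e-03]
 [-1.58493739e-03  9.10654860e-05 -9.99998740e-01]]
```

View pics/top1.png

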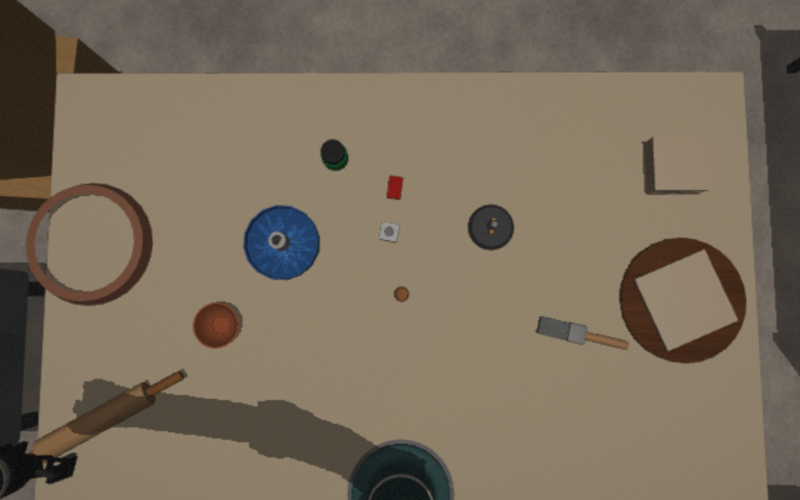

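View pics/side1.png

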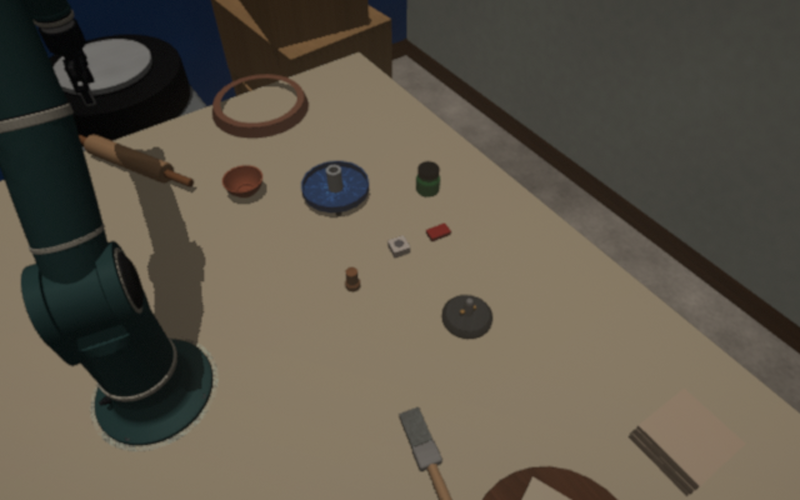

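Top view (full-res px = shown/1.25): tray (226,194), stand (393,182), rib (316,150), mould (311,186), stamp (321,235), jar (267,124), bowl (173,260). The side view shows the same layout. Next I measure, and zoom in on the tray and bar.

```bash
cat > m.py <<'E'
from h import *
im=np.mean([viewer.camera("top").astype(float) for _ in range(4)],0); 
si=np.mean([viewer.camera("side").astype(float) for _ in range(4)],0)
np.save('top.npy',im); np.save('side.npy',si)
def blob(mask,near):
    n,l,s,c=cv2.connectedComponentsWithStats(mask.astype(np.uint8))
    k=min((i for i in range(1,n) if s[i,4]>8),key=lambda i:np.hypot(*(c[i]-near)))
    return (l==k).astype(np.uint8),c[k],s[k,4]
def box(n,m,z):
    cnt=max(cv2.findContours(m,0,1)[0],key=cv2.contourArea).reshape(-1,2)
    w=np.array([onz(n,p,z)[:2] for p in cnt],np.float32); return cv2.minAreaRect(w)
r,g,b=[im[...,i] for i in range(3)]
print('px stamp',im[235,321],'mould',im[183,308],'rib',im[150,316],'tray',im[205,215],'stand',im[190,385],'table',im[165,340])
for nm,mask,near,z in [('tray',(b>1.4*r),(226,194),38),('stand',(r<85)&(g<85)&(b<85),(393,182),18),('rib',r>2.5*g,(316,150),14),('mould',(b>135),(311,186),22),('stamp',(r>1.7*b),(321,235),50)]:
    m,c,a=blob(mask,near); print(nm,c,a,onz("top",c,z).round(1),[np.round(x,1) for x in box("top",m,z)])
E
python3 m.py
python3 - <<'E'
import numpy as np,cv2
t=np.load('top.npy');s=np.load('side.npy')
def c(i,u,v,h,w): return cv2.resize(np.clip(i[v-h:v+h,u-w:u+w]*1.6,0,255).astype(np.uint8),(400,300),interpolation=cv2.INTER_CUBIC)
o=np.vstack([np.hstack([c(t,226,194,36,48),c(t,393,182,21,28)]),np.hstack([c(s,268,150,30,40),c(s,374,252,24,32)])])
cv2.imwrite('pics/z.png',o[...,::-1])
E
```

```text
px stamp [118.    77.5   44.25] mould [110.25 106.75 106.25] rib [130.5   24.75  20.  ] tray [ 33.75  63.25 103.  ] stand [55.   56.25 55.75] table [144.   128.25 106.75]
tray [224.71046512 193.71589147] 2580 [548.1 261.8  38. ] [array([547.8, 262.4]), array([163.7, 160.6]), np.float64(45.3)]
stand [392.17387033 181.49115914] 1018 [ 583.4 -202.6   18. ] [array([ 583.5, -203.5]), array([ 98.7, 100.1]), np.float64(44.6)]
rib [315.44705882 149.45294118] 170 [675.7  12.1  14. ] [array([675.7,  12.4]), array([28. , 48.6]), np.float64(81.8)]
mould [311.02631579 184.93859649] 114 [573.8  24.5  22. ] [array([574.2,  24.7]), array([36.7, 36.4]), np.float64(78.5)]
stamp [321. 235.] 97 [433.8  -3.   50. ] [array([433.8,  -3. ]), array([26.8, 26.8]), np.float64(44.8)]
```

View pics/z.png

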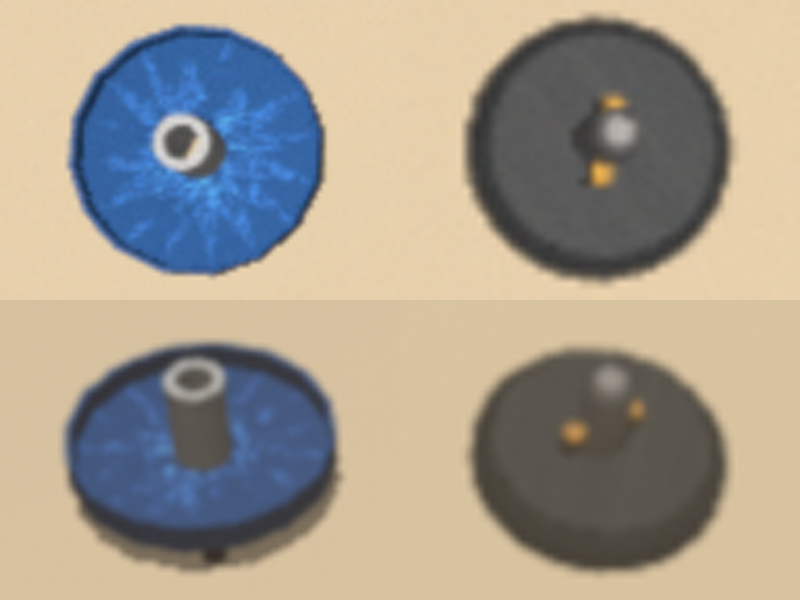

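Zoom: the tray's hub top and one dark foot (side crop at (215,555)) are visible. The bar's brass ends show at crop (614,102)/(602,175) in the top view and (575,432)/(637,410) in the side view. I'll convert these to positions.

```bash
cat > c.py <<'E'
from h import *
def px(x,y,u,v,s): return np.array([u+(x+.5)/s-.5, v+(y+.5)/s-.5])
def tri(a,b):
    (o1,d1),(o2,d2)=ray("top",a),ray("side",b)
    A=np.array([d1,-d2]).T; s=np.linalg.lstsq(A,o2-o1,rcond=None)[0]
    p,q=o1+s[0]*d1,o2+s[1]*d2; return ((p+q)/2).round(1),np.linalg.norm(p-q).round(1)
T=lambda x,y:px(x,y,178,158,400/96); S=lambda x,y:px(x-400,y,365,161,400/56)
U=lambda x,y:px(x,y-300,228,120,5); V=lambda x,y:px(x-400,y-300,342,228,6.25)
print('hub top',tri(T(181,142),U(193,379)), onz("top",T(181,142),80),onz("side",U(193,379),80))
print('spindle top',tri(S(620,131),V(610,378)), onz("top",S(620,131),60),onz("side",V(610,378),60))
for n,a,b in(("top",S(614,102),S(602,175)),("side",V(575,432),V(637,410))):
    p,q=onz(n,a,31),onz(n,b,31); print('bar',n,p.round(1),q.round(1),(p+q)/2,np.degrees(np.arctan2(*(p-q)[1::-1])))
h=tri(T(181,142),U(193,379))[0]
f=onz("side",U(215,553),6); d=f-h; print('foot',f,np.hypot(*d[:2]),np.degrees(np.arctan2(d[1],d[0])))
for j in (45,135,-45,-135):
    for c in ([h[0],h[1],h[2]],):
        pass
import itertools
for a in range(0,360,30):
    for P in ([548,262],):
        q=robot.solve_ik([P[0],P[1],150],down(np.radians(a)));q2=robot.solve_ik([584,-204,150],down(np.radians(a)))
        print(a,None if q is None else np.round(q[[0,6]] if hasattr(q,'shape') else [q[0],q[6]],2),None if q2 is None else np.round([q2[0],q2[6]],2))
E
python3 c.py
```

```text
hub top (array([549.8, 263.2,  78.9]), np.float64(1.5)) [549.04798811 263.27193593  80.        ] [549.99222395 261.74224994  80.        ]
spindle top (array([ 585.6, -205.7,   59.8]), np.float64(1.5)) [ 584.91602179 -205.25893109   60.        ] [ 586.17532952 -206.12521591   60.        ]
bar top [ 600.2 -207.5   31. ] [ 571.7 -202.4   31. ] [ 585.94590551 -204.97286872   31.        ] -10.19038120866993
bar side [ 573.2 -204.4   31. ] [ 600.5 -210.2   31. ] [ 586.81852601 -207.26318518   31.        ] 168.02792609242005
foot [519.05589466 195.44853287   6.        ] 74.40068084746473 -114.40748781188711
0 [-0.86 -0.25] [-0.37  0.82]
30 [-0.78  0.22] [-0.36  1.33]
60 [-0.7   0.68] [-0.23  1.71]
90 [-0.62  1.15] [-0.2   2.21]
120 [-0.53  1.61] [-0.23  2.76]
150 [-0.45  2.08] [1.02 2.29]
180 [-0.36  2.55] [-0.55 -2.06]
210 [-1.34 -2.31] [-0.55 -1.53]
240 [-1.34 -1.79] [-0.46 -1.16]
270 [-1.   -1.71] [-0.44 -0.67]
300 [-0.93 -1.24] [-0.42 -0.17]
330 [-0.91 -0.73] [-0.4   0.32]
```

```bash
cat > s1.py <<'E'
from h import *
a=np.radians(30); H=[549.5,262.7]; S=[585.4,-205.5]
robot.command_gripper(70,60)
robot.move_ptp([*H,130],down(a))
robot.movel([*H,43],feed=150)
robot.command_gripper(20,70)
print('open',telemetry.get_opening(),telemetry.get_tool_pos(),telemetry.get_clock())
robot.movel([*H,165],feed=200)
b=np.radians(30-31.6)
robot.move_ptp([*S,165],down(b))
robot.movel([*S,110],feed=150)
print(telemetry.get_tool_pos(),telemetry.get_contact_force(),telemetry.get_clock(),telemetry.get_opening())
t=snap("top",'t2.png');s=snap("side",'s2.png')
o=np.hstack([cv2.resize(t[140:230,340:460],(400,300)),cv2.resize(s[190:280,310:430],(400,300))])
cv2.imwrite('pics/z2.png',np.clip(o*1.5,0,255)[...,::-1])
E
python3 s1.py
```

```text
open 34.710521730423906 [549.95710224 262.99658614  44.36047415] 3.9583
[ 585.77869812 -205.22012266  110.1167297 ] [-0.15760844  0.7239834  -3.03320904] 6.95 35.060579809536115[ WARN:0@12.332] global loadsave.cpp:1063 imwrite_ Unsupported depth image for selected encoder is fallbacked to CV_8U.
```

View pics/z2.png

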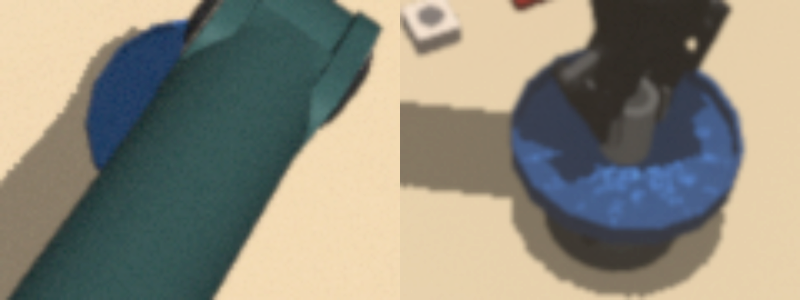

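The tray is held level in the gripper above the stand. Now a guarded descent.

```bash
cat > s2.py <<'E'
from h import *
S=np.array([585.4,-205.5]); f0=np.array(telemetry.get_contact_force())
def F(): return (np.array(telemetry.get_contact_force())-f0).round(1)
z=110
while z>61:
    z-=3.5 if z>80 else 2
    robot.movel([*S,max(z,61)],feed=60)
    f=F(); p=telemetry.get_tool_pos(); print(z,np.round(p,1),f)
    if abs(f[2])>12 or np.hypot(f[0],f[1])>15: break
print(telemetry.get_torque(),telemetry.get_clock())
E
python3 s2.py
```

```text
106.5 [ 585.5 -205.5  106.8] [-0.1 -0.1  0.5]
103.0 [ 585.2 -205.4  102.8] [-0.7  0.8  1.4]
99.5 [ 585.2 -205.4   99.2] [-0.5 -0.2  0.1]
96.0 [ 585.2 -205.4   95.7] [-1.5 -0.9  0.8]
92.5 [ 585.2 -205.4   92.2] [-1.   0.5  0.7]
89.0 [ 585.2 -205.4   88.7] [ 0.8 -0.3  0.6]
85.5 [ 585.2 -205.4   85.2] [-0.5 -0.8  0.8]
82.0 [ 585.2 -205.4   81.7] [-0.5 -0.7  0.1]
78.5 [ 585.2 -205.4   78.2] [-0.5 -0.3  0.7]
76.5 [ 585.3 -205.5   76.4] [-0.1 -0.7  0.6]
74.5 [ 585.3 -205.5   74.4] [-0.2 -0.4  0.7]
72.5 [ 585.3 -205.5   72.3] [-0.4  0.5 -0.3]
70.5 [ 585.3 -205.4   70.3] [ 0.4 -0.2 -0.2]
68.5 [ 585.3 -205.5   68.4] [-0.8 -0.8 -0.1]
66.5 [ 585.3 -205.4   66.3] [-0.8 -0.6  1. ]
64.5 [ 585.3 -205.5   64.3] [ 0.  -0.6 -0.2]
62.5 [ 585.4 -205.5   62.4] [-0.9  0.3  0.6]
60.5 [ 585.4 -205.6   62.3] [-3.6  1.5 11.1]
[ 0.34207469  0.82400231 -0.00880628] 11.55
```

The hub went past the bar height (TCP 75) and stopped at 62.3, which is home (18 + 44.4 grasp height). Next: release and load the mould.

```bash
cat > p.py <<'E'
from h import *
S=np.array([585.3,-205.5])
def pick_place(nm,xy,ang,zt,openw,phi,r,pang,rel,eff=35):
    robot.command_gripper(openw)
    robot.move_ptp([*xy,zt+70],down(np.radians(ang)))
    robot.movel([*xy,zt],feed=150)
    robot.command_gripper(5,eff)
    p0=np.array(telemetry.get_tool_pos()); print(nm,'open',telemetry.get_opening(),p0.round(1))
    robot.movel([*xy,150],feed=200)
    print('lifted open',telemetry.get_opening())
    t=S+r*np.array([np.cos(np.radians(phi)),np.sin(np.radians(phi))])
    robot.move_ptp([*t,150],down(np.radians(pang)))
    robot.movel([*t,p0[2]+52],feed=150)
    f0=np.array(telemetry.get_contact_force())
    for d in np.arange(50,38.9,-1.5):
        robot.movel([*t,p0[2]+d],feed=60); f=np.array(telemetry.get_contact_force())-f0
        if f[2]>3: break
    print('down at',d,f.round(1),np.round(telemetry.get_tool_pos(),1))
    robot.command_gripper(rel)
    robot.movel([*t,150],feed=200)
    print(telemetry.get_clock())
E
python3 - <<'E'
from p import *
robot.command_gripper(60)
robot.movel([*S,175],feed=200)
pick_place('mould',[574,24.6],78.5,3,62,180,48,90,54)
o=snap("top",'t3.png',(240,100,460,265),3); s=snap("side",'s3.png')
E
```

```text
mould open 39.220190354620065 [575.1  24.6   4.4]
lifted open 39.0263588524263
down at 39.5 [-0.9 -0.   4.2] [ 537.3 -205.6   44.1]
20.3417
```

```bash
python3 - <<'E'
import cv2,numpy as np
t=cv2.imread('pics/raw_t3.png');s=cv2.imread('pics/raw_s3.png')
o=np.hstack([cv2.resize(t[100:250,260:460],(400,300)),cv2.resize(s[170:320,260:460],(400,300))])
cv2.imwrite('pics/z3.png',np.clip(o*1.4,0,255).astype(np.uint8))
E
```

```text
(no output)
```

View pics/z3.png

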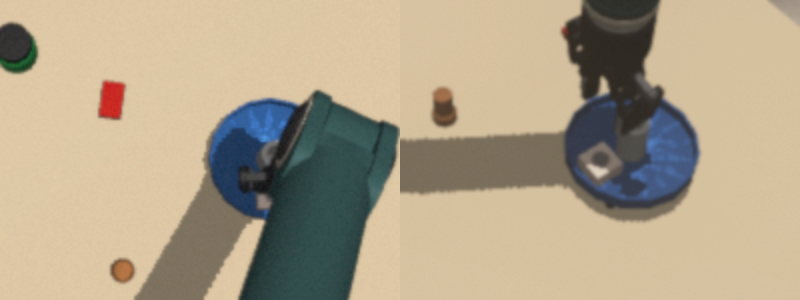

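The mould sits flat in the seated tray (side crop at (600,160)). Rib and stamp next.

```bash
python3 - <<'E'
from p import *
pick_place('rib',[675.7,12.2],-8.2,1,70,60,46,-30,63)
pick_place('stamp',[433.8,-3],30,17,50,-60,48,30,42)
robot.move_ptp([500,150,300],down(np.radians(30)))
print(telemetry.get_clock())
snap("top",'t4.png'); snap("side",'s4.png')
t=cv2.imread('pics/raw_t4.png');s=cv2.imread('pics/raw_s4.png')
o=np.hstack([cv2.resize(t[130:235,330:470],(400,300)),cv2.resize(s[200:305,304:444],(400,300))])
cv2.imwrite('pics/z4.png',np.clip(o*1.4,0,255).astype(np.uint8))
E
```

```text
rib open 50.7850956951583 [676.9  12.1   2.7]
lifted open 51.345175578803676
down at 39.5 [1.4 1.1 2.5] [ 608.6 -165.7   42.5]
28.6917
stamp open 24.53542504502155 [434.7  -3.   17.9]
lifted open 24.493332900041377
down at 39.5 [0.8 0.3 3.8] [ 609.6 -247.3   57.8]
36.475
38.0833
```

View pics/z4.png

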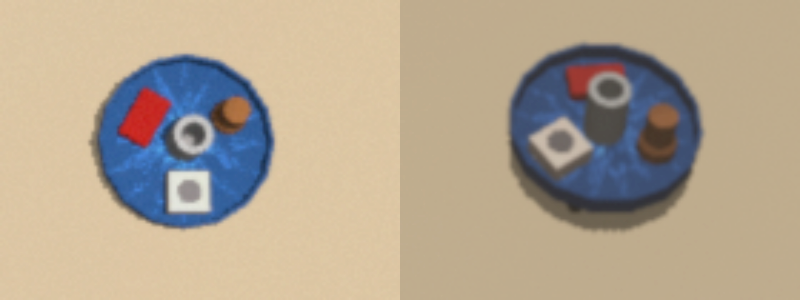

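View pics/t4.png

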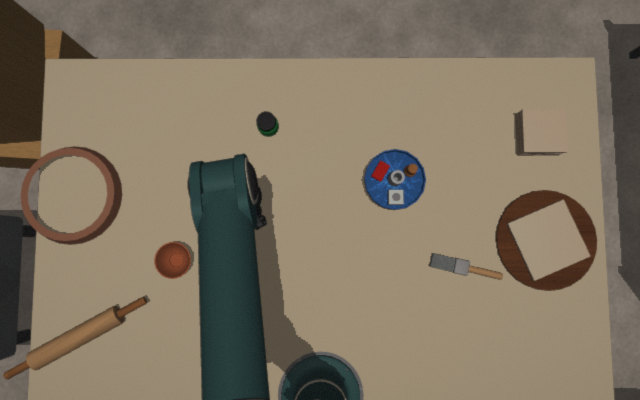

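All three pieces lie in the tray (top crop: rib (145,118), stamp (232,113), mould (189,191)). Jar, bowl and brush are where they were. One last height check on the hub top (expect z = 98), then hand in.

```bash
python3 - <<'E'
from h import *
(o1,d1),(o2,d2)=ray("top",(397.2,176.6)),ray("side",(376.5,230.8))
s=np.linalg.lstsq(np.array([d1,-d2]).T,o2-o1,rcond=None)[0]; p=(o1+s[0]*d1+o2+s[1]*d2)/2
print(p,telemetry.get_contact_force(),telemetry.get_clock())
if abs(p[2]-98)<6: ticket.sign_off(); print('signed')
E
```

```text
[ 586.3699535  -204.79602973   96.61915231] [-0.16122692  1.30427632 -0.4788413 ] 38.1833
the job is handed in; nothing more can be done
signed
```

I fitted the blue tray onto the spindle with its notches over the cross bar. I then placed the mould, rib and stamp in the dish, released everything and handed the job in at 38.2 s.

- **Tray seating:** the tray passed bar height without resistance and stopped where it should if fully home. TCP height on contact was 62.3 mm against 62.4 mm expected, with about 11 N. From the two camera views, the hub top came out at z = 96.6 mm. The expected value is 98 mm, so it agrees within camera accuracy; stuck on the bar it would read 111 mm.
- **Final pictures:** the three pieces rest inside the dish clear of its rim, with the stamp upright. By eye, the jar, bowl and brush are where they started.
- **Robot:** it was parked away from everything. No check failed.

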